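# Take a board blank off its hook and clamp it in the carving jig

### The job

Lift the square-cornered board blank up and off its hook on the rack, stand it upright in the slot of the holding jig (handle tab on top), and do not let go until it is all but resting on the slot floor. Then throw the jig's toggle clamp handle over towards the board, past its dead point and fully home, so that the pad holds the board flat against the fence. Leave the two other boards on their hooks, and the mallet and sanding block, where they are.

Things in the scene. Friction and masses are not known exactly. Their poses are not given: they have to be found in the camera images.
- square_board_center (a point): Centre (half-way up) of the board to clamp: walnut, 16 mm thick (x), 135 mm tall (z, up), lower 85 mm 100 mm wide (y) with square corners, underside 67.5 mm below this point. Front and back alike, 0.1 kg. Hangs on any one of the three hooks.
- square_board_tab (a point): Centre of that board's handle tab, 42.5 mm above the board's centre, same axes: tab 52 mm wide (y), 50 mm tall, 16 mm thick, with a 28 mm round hole at this point through which the hook passes. Can be gripped across its 52 mm width from above.
- round_board_center (a point): Bystander: centre of the board with a round lower part (100 mm disc) and the same kind of handle tab (its top 65 mm above this point), hanging on another hook.
- narrow_board_center (a point): Bystander: centre of the long narrow board (58 mm wide, same kind of handle tab, its top 82.5 mm above this point), hanging on another hook.
- rack: Open wooden rack, fixed. Origin on the bench under the front face of its rail; z up. The rail is 22 mm deep (behind the origin), 330 mm long (y), top 184 mm above the bench. Three steel hooks at y = -130, 0, +130 mm point along rack -x, which faces away from the robot. Boards hang about 37 mm in front of the rail.
- middle_hook (a point): Upturned tip of the rack's middle hook (the other two are alike), axes as the rack. The hooks are 8 mm thick, level, 171 mm above the bench, and end 63 mm before the rail in a tip that rises to 11 mm above the axis. A hanging board must be lifted 8 to 19 mm (13 is best), then moved at least 40 mm along rack -x to come off.
- jig: Wooden holding jig, fixed. Origin on the bench under the centre of its slot; z up. The board stands in the slot with its thickness along jig x. Fence face at x = +12 mm, top 78 mm above the bench; front lips at x = -12 mm rise to 52 mm, end stops at y = -54 and +54 mm to 63 mm. Toggle clamp on the -x side.
- slot_floor (a point): Centre of the jig's slot floor, 18 mm above the bench, axes as the jig. Slot 24 mm wide (x), 108 mm long (y), open at the top. The clamped board's centre is 67.5 mm above this point and 4 mm to +x of it.
- clamp_handle (a joint): Toggle handle angle, rad. 0 = open, leaning 0.8 away from the board (to jig -x); upright at 0.8; grows as it swings to the board (+x); dead point 1.0; stop, fully home, 1.2. Starts at 0 to 0.2. With a board in place the sprung pad resists from about 0.6 to the dead point (a few N at the knob), then pushes the handle on to the stop.
- handle_knob (a point): Centre of the black ball knob, 24 mm across, at the end of the toggle handle (bar 12 to 16 mm thick). It swings in the jig's x-z plane, 100 mm from a pivot at jig x = -115 mm, y = 0, 48 mm above the bench. Can be pushed from behind (from -x) with shut fingers.
- clamp_pad: Rubber pad on the clamp's plunger, 22 mm across, 48 mm above the bench. With the handle at 0 its face is at jig x = -23 mm; it moves along +x as the handle closes.
- mallet: Bystander: wooden joiner's mallet lying on the bench, head 65 x 110 x 60 mm, origin under the head, handle reaching 220 mm along its -x.
- sanding_block: Bystander: cork sanding block, 70 x 110 x 34 mm, origin at its underside.
There are look-alikes about, which are no part of the job. Leave any turquoise look-alike of the part that bears square_board_center alone.

How it is judged:
By the outcome, as a careful person would: the job done as asked, in the order asked, and still so for the second after the job is handed in, with the robot touching nothing.
It also fails if it takes over 56 s, if anything falls off the work surface, if the arm or the gripper's body presses on something with over 40 N, if the wrist force passes 120 N, or if a joint passes its speed limit or range.

### The arm

A 6-joint arm with a two-finger parallel gripper is mounted at the origin on the work surface. World frame = base frame: x ahead of the robot, y to its left, z up, the work surface at z = 0. Lengths are in mm, angles in rad, forces in N, time in s.
With the tool pointing down it reaches from about 325 to 1000 mm from the base axis. Payload 5.1 kg.
Tool frame: the origin (TCP) lies on the centre line of the jaws, within the pads' length; the fingertips stand 22 mm ahead of it and the grasp point (between the pads) lies 3 mm ahead of it (finger_overhang is the distance from the TCP to the fingertips, in mm); z points along the fingers, y is the line along which they close (so a half turn about z gives the same grasp; the last joint's range is limited). The gripper opens to 85 mm and grips with 20 to 120 N. Pads are 22 mm wide; open, the fingers measure 114 mm over their backs; the gripper's body (76 mm by 85 mm) begins 54 mm behind the grasp point. The pads swing forward as they close: fully open they stand 13 mm farther back than shut.
Start: joints at [1.179, 0.124, 1.65, -0, 1.367, -0.083], TCP at [197.566, 619.235, 253.322] pointing down, gripper open.
Joint ranges: [-2.61, 2.61], [-1.02, 2.33], [0.03, 2.71], [-1.35, 4.49], [0.32, 2.68], [-2.91, 2.91]. Speed limits (rad/s): [2.57, 2.57, 3.14, 3.14, 3.14, 3.14].

### API

Orientations are given as a unit quaternion [x, y, z, w].
In Python, from plant import get_obs, capture, camera_model, job_done, outline_of, finger_overhang gives the robot as it stands.
- The arm moves only by the tool jog_arm, never from a script. Its argument "moves" is a list of rows, each a list of 3 entries, a list of its own where there are three numbers: the shift along the tool's x, y, z in m, then the turn, a rotation vector about the tool's x, y, z in rad, then the closure, from 0 (fully open) to 1 (shut). A call has 1 to 12 rows; each row is the pose to reach, as a shift and turn from the pose commanded when the call began, along the tool's axes at that moment; what a row does not reach only later rows make up. A row lasts 1/8 s, in which the tool goes at most 62.5 mm and 10.7 degrees, less where a joint would pass 70% of its speed; a pose out of reach is approached as far as the arm can. A call with a gripper value outside its range is refused whole. The fingers move at their own pace and stop on an object; the grip force is fixed at half the most. Time passes only in rows, so rows that repeat a pose let the fingers close. It gives the time, the measured TCP pose, the force, the opening and the grip force at its end, in the units of the state.
- get_obs(): the state, without advancing time (a new reading comes with each control period).
- capture(name): name is "scene" or "side" or "wrist"; returns the picture (480x640x3 uint8, red, green, blue); there is no depth.
- camera_model(name): a dict with "intrinsics" (3x3 intrinsics, pixels), "origin" and "orientation" of the camera in the world. Camera axes: x right, y down, z forward; pixel columns grow to the right and rows downward; lengths in mm; the calibration is good to about 2 mm. The wrist camera is an equidistant fisheye: a pixel r from the principal point sees the ray r / f radians off the axis. A picture is of the moment at which its call begins: read the wrist's pose just before it. camera_model takes no time and is no camera call; for the wrist camera it gives the pose at the moment of the call.
- job_done(): hands the job in; it is judged then, once.
Trained networks look in the newest picture that a camera, given by its name, has taken for a name from the list of things; names that differ only in an ending like _2 or _b are one class to them, and where a whole thing is asked for, a point or a joint stands for the part that bears it (a point fixed in the world has none). Each returns a list of dicts, best first, with "conf" (0 to 1); they miss things now and then, are a little off and sometimes report something else, mostly with a low value. They report only what shows in the picture. A call takes as long as a camera call. They do not tell look-alikes from the thing itself.
- outline_of(camera, name): "pixels" (480x640 bool, what is visible of it) and "at" ([row, column] in pixels, amid what is visible of it).
The state is a dict: "time": time; "joint_positions": joint angles; "qd": joint speeds; "joint_efforts": joint torques, N m; "tool_pos": TCP position; "eef_rot": TCP orientation; "contact_force": force on the tool from outside, world axes, zero at the start; "ft_torque": the same for the moment, N m; "grip_width": finger opening in mm; "finger_force": force on a finger pad.
Only numpy, scipy, OpenCV 4.12 (cv2) and the standard library are available. Lean on these libraries where they do the work, as an engineer would, in place of code of your own. Each camera call takes 0.05 s, during which the arm holds its last target. There are 200 camera calls.

## Working session

There is one attempt and no reset: what is moved stays moved. The work goes in short steps, Python scripts to look and compute and a tool call to move; the robot and the scene stay as the last step left them, time stands still between calls to the robot, and variables do not carry over. Pictures are saved under pics/ and viewed, at most 12 in all, crops included, and the job is handed in when it is done.

Besides the shell and the picture viewer there is one more tool, called after "Emit:" by a JSON object that holds its "op" and its "data". jog_arm: Moves the arm, as the interface text tells. Its arguments: {"type":"object","properties":{"moves":{"type":"array","items":{"type":"array"}}},"required":["moves"]}

```bash
mkdir -p pics; ls
python3 - <<'E'
from plant import *
import cv2,numpy as np
s=get_obs();print(s['time'],s['tool_pos'],s['eef_rot'],s['grip_width'])
for c in ['scene','side','wrist']:
    im=capture(c);cv2.imwrite(f'pics/{c}0.png',im[:,:,::-1])
    m=camera_model(c);print(c,m)
    for n in ['square_board_center','round_board_center','narrow_board_center','rack','jig','handle_knob','mallet','sanding_block','clamp_pad']:
        for d in outline_of(c,n)[:3]:
            p=d['pixels'];r,q=np.where(p)
            print(n,round(d['conf'],2),d['at'],p.sum(),(r.min(),r.max(),q.min(),q.max()) if len(r) else '')
print(get_obs()['time'])
E
```

```text
pics
0.0 [197.35900134 618.71339058 252.03780944] [ 1.53802694e-01  9.88101009e-01 -1.03173575e-03 -2.52310425e-04] 85.41239882683246
scene {'intrinsics': array([[529.30394472,   0.        , 316.53275066],
       [  0.        , 529.30394472, 235.7368156 ],
       [  0.        ,   0.        ,   1.        ]]), 'origin': array([1065.1303829 ,  678.5945938 ,  680.23795982]), 'orientation': array([ 0.27924111,  0.83305176, -0.45448358, -0.14660779])}
square_board_center 0.95 [292.9, 282.9] 1254 (np.int64(251), np.int64(334), np.int64(272), np.int64(291))
square_board_center 0.77 [249.3, 357.8] 2150 (np.int64(210), np.int64(289), np.int64(339), np.int64(378))
square_board_center 0.67 [213.1, 388.9] 915 (np.int64(192), np.int64(249), np.int64(371), np.int64(412))
round_board_center 0.91 [284.4, 406.0] 2420 (np.int64(241), np.int64(319), np.int64(383), np.int64(428))
narrow_board_center 0.71 [331.7, 463.4] 3127 (np.int64(280), np.int64(380), np.int64(439), np.int64(486))
narrow_board_center 0.37 [190.0, 264.1] 382 (np.int64(163), np.int64(213), np.int64(250), np.int64(283))
rack 0.97 [281.1,
[... 2428 characters left out ...]
nt64(299))
wrist {'intrinsics': array([[371.64829954,   0.        , 320.19502659],
       [  0.        , 371.64829954, 241.1862698 ],
       [  0.        ,   0.        ,   1.        ]]), 'origin': array([121.80787231, 642.46546384, 374.44249776]), 'orientation': array([0.7971701 , 0.58299437, 0.09255415, 0.12677194])}
square_board_center 0.68 [397.6, 9.4] 583 (np.int64(376), np.int64(423), np.int64(0), np.int64(15))
round_board_center 0.5 [477.2, 123.4] 40 (np.int64(474), np.int64(479), np.int64(118), np.int64(125))
rack 0.87 [449.6, 145.9] 1512 (np.int64(413), np.int64(479), np.int64(45), np.int64(168))
jig 0.67 [450.8, 9.9] 1339 (np.int64(424), np.int64(479), np.int64(0), np.int64(33))
1.5
```

View pics/scene0.png

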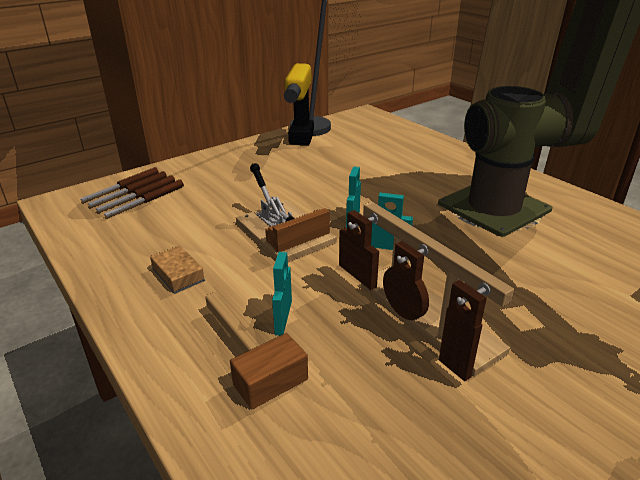

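View pics/side0.png

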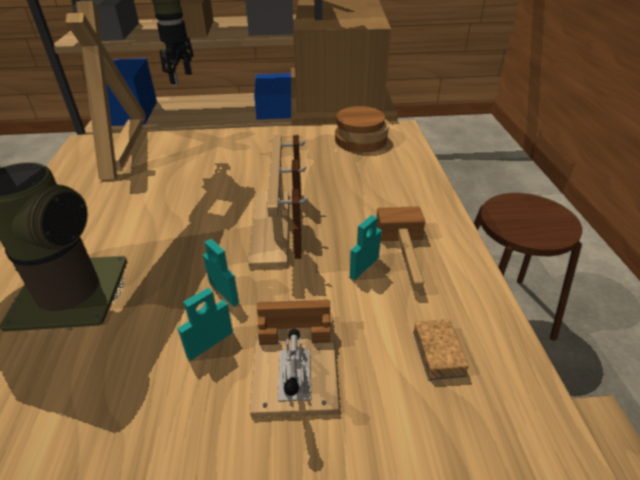

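The walnut square board hangs on the hook nearest the jig: scene about (358,250), side edge-on about (296,222). The other square shapes are turquoise. The jig is at scene (287,223) and side (295,359), with the clamp on the world -y side.

Run:
```python
import cv2
a=cv2.imread('pics/scene0.png')[150:300,225:425];cv2.imwrite('pics/sc.png',cv2.resize(a,None,fx=4,fy=4,interpolation=cv2.INTER_CUBIC))
a=cv2.imread('pics/side0.png')[180:420,220:380];cv2.imwrite('pics/sd.png',cv2.resize(a,None,fx=2.5,fy=2.5,interpolation=cv2.INTER_CUBIC))
```

```text
(no output)
```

View pics/sc.png

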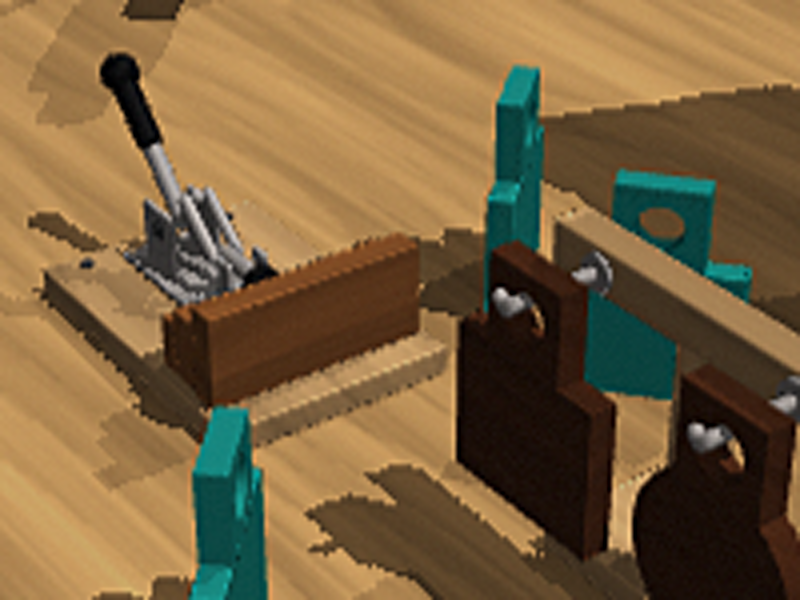

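View pics/sd.png

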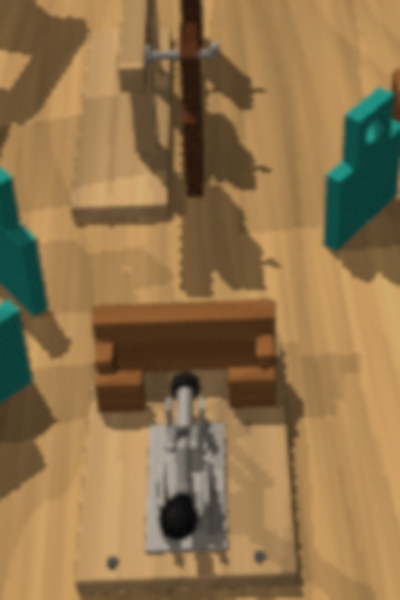

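Crop readings (scene px = 225+u/4, 150+v/4; side px = 220+u/2.5, 180+v/2.5):
- **Board:** front face corners run from (490,248) to (583,557). It is edge-on in side at u of about 187-203.
- **Fence:** the top front edge in side runs (97,325)-(275,319).
- **Knob:** scene crop (120,72), side crop (178,516).

```bash
cat > h.py <<'E'
import numpy as np
from scipy.optimize import least_squares
from scipy.spatial.transform import Rotation as R
from plant import *
def proj(c,P,m=None):
    m=m or camera_model(c);q=(np.asarray(P)-m['origin'])@R.from_quat(m['orientation']).as_matrix()
    K=m['intrinsics']
    if c=='wrist':
        r=np.hypot(q[:,0],q[:,1]);t=np.arctan2(r,q[:,2]);d=q[:,:2]/r[:,None]*t[:,None]
    else: d=q[:,:2]/q[:,2:]
    return d*K[0,0]+K[:2,2]
def place(x,y,yaw,L):
    L=np.asarray(L,float);c,s=np.cos(yaw),np.sin(yaw)
    return np.c_[x+c*L[:,0]-s*L[:,1],y+s*L[:,0]+c*L[:,1],L[:,2]]
sc=lambda a:np.array(a)/4+[225,150]
sd=lambda a:np.array(a)/2.5+[220,180]
E
python3 - <<'E'
from h import *
ms,md=camera_model('scene'),camera_model('side')
A=np.array([[8,-26,67.5],[8,26,67.5],[8,-50,-67.5],[8,50,-67.5],[8,50,17.5],[8,-50,17.5],[-8,26,67.5],[-8,50,17.5],[-8,50,-67.5]])
a=sc([[490,248],[557,290],[458,460],[583,557],[582,402],[458,316],[588,275],[614,402],[608,548]])
B=np.array([[-8,-50,-67.5],[8,-50,-67.5]]);b=sd([[187,196],[203,194]])
def f(p):
    z=[0,0,p[3]]
    return np.r_[(proj('scene',place(*p[:3],A+z),ms)-a).ravel(),(proj('side',place(*p[:3],B+z),md)-b).ravel()]
r=least_squares(f,[450,350,0,118]);print('board',r.x.round(3),abs(r.fun).max(),r.fun.round(1))
# jig
def g(p):
    x,y,w,h,t,th=p
    F=[[12,h,78],[12,-h,78]]          # side front top edge: left,right
    k=[[-115-100*np.sin(.8-th),0,48+100*np.cos(.8-th)]]
    G=[[12+t,-h,78],[12+t,h,78],[12,h,78]]
    return np.r_[(proj('side',place(x,y,w,F),md)-sd([[97,325],[275,319]])).ravel(),(proj('side',place(x,y,w,k),md)-sd([[178,516]])).ravel(),
     (proj('scene',place(x,y,w,k),ms)-sc([[120,72]])).ravel(),(proj('scene',place(x,y,w,G),ms)-sc([[210,318],[418,248],[400,235]])).ravel()]
r=least_squares(g,[480,30,np.pi/2,60,20,.1]);print('jig',r.x.round(3),r.fun.round(1))
w=r.x[2];print('knob',place(*r.x[:3],[[-115-100*np.sin(.8-r.x[5]),0,48+100*np.cos(.8-r.x[5])]]))
# round board and others' tops: hook tip heights
def back(m,uv,z):
    K=m['intrinsics'];d=R.from_quat(m['orientation']).apply(np.r_[(np.array(uv)-K[:2,2])/K[0,0],1]);return m['origin']+d*(z-m['origin'][2])/d[2]
print('hook tips z182', back(ms,sc([515,292]),180),back(ms,sc([705,430]),180))
s=get_obs();print(s['time'],s['joint_positions'],s['tool_pos'])
E
```

```text
board [ 5.12413e+02  6.02880e+01 -3.70000e-02  1.20136e+02] 1.9742404823312825 [-0.5 -1.   0.5  0.5 -1.2 -0.9 -0.8  0.4  1.6  2.  -0.7 -0.7 -0.2  1.5
  0.5 -1.  -0.5 -0.5 -1.1 -0.6 -0.3 -0.1]
jig [ 4.97945e+02 -1.71079e+02  1.52400e+00  6.80860e+01  2.51210e+01
  3.90000e-02] [-0.9 -1.6 -0.4 -1.2 -0.7  0.  -0.8 -0.7 -0.4  0.9 -0.2 -0.2 -2.  -1.5]
knob [[ 489.36142483 -354.8286452   120.42894702]]
hook tips z182 [528.62626767  64.60370277 180.        ] [536.67245629 193.97389976 180.        ]
1.5 [ 1.17941000e+00  1.23794662e-01  1.65032611e+00 -8.61900372e-06
  1.36751393e+00 -8.26230854e-02] [197.55633567 619.22309353 253.31021722]
```

Emit:
{"op": "jog_arm", "data": {"moves": [[[-0.1, -0.09, -0.047], [0, 0, -0.06], 0], [[-0.2, -0.18, -0.047], [0, 0, -0.12], 0], [[-0.3, -0.27, -0.047], [0, 0, -0.18], 0], [[-0.4, -0.36, -0.047], [0, 0, -0.24], 0], [[-0.47, -0.437, -0.047], [0, 0, -0.264], 0], [[-0.47, -0.437, -0.047], [0, 0, -0.264], 0], [[-0.47, -0.437, -0.047], [0, 0, -0.264], 0], [[-0.47, -0.437, -0.047], [0, 0, -0.264], 0], [[-0.47, -0.437, -0.047], [0, 0, -0.264], 0], [[-0.47, -0.437, -0.047], [0, 0, -0.264], 0], [[-0.47, -0.437, -0.047], [0, 0, -0.264], 0], [[-0.47, -0.437, -0.047], [0, 0, -0.264], 0]]}}

```text
time: 3.0
tool_pos: [512.8, 59.3, 300.2]
eef_rot: [0.024, 1.0, 0.0, -0.0]
contact_force: [-0.0, -0.6, 0.1]
grip_width: 85.5
finger_force: 0.0
```

Run:
```python
from h import *
import cv2
s=get_obs();print(s['time'],s['joint_positions'],s['tool_pos'],s['eef_rot'],finger_overhang)
m=camera_model('wrist');im=capture('wrist');cv2.imwrite('pics/w1.png',im[:,:,::-1]);np.save('m1.npy',m,allow_pickle=True);print(m)
A=np.array([[a,b,187.6] for a in(8,-8) for b in(-26,26)]);print(proj('wrist',place(512.4,60.3,-.037,A),m))
md=camera_model('side');ms=camera_model('scene')
def back(m,uv,z):
    K=m['intrinsics'];d=R.from_quat(m['orientation']).apply(np.r_[(np.array(uv)-K[:2,2])/K[0,0],1]);return (m['origin']+d*(z-m['origin'][2])/d[2]).round()
for q in [(352,279),(379,260),(238,302),(188,357),(231,337)]: print(back(md,q,0))
```

```text
3.0 [ 1.08790229e-02 -2.01574234e-01  1.88779332e+00  4.41630803e-04
  1.45591343e+00 -1.51285816e+00] [512.81005258  59.29348645 300.21359751] [ 2.35527656e-02  9.99722535e-01  2.09937113e-04 -2.77315203e-04] 22.0
{'intrinsics': array([[371.64829954,   0.        , 320.19502659],
       [  0.        , 371.64829954, 241.1862698 ],
       [  0.        ,   0.        ,   1.        ]]), 'origin': array([433.44619721,  62.10825712, 421.37763422]), 'orientation': array([0.71432255, 0.68206024, 0.10816654, 0.11330103])}
[[284.42872769 256.89798394]
 [361.64717219 256.21630475]
 [283.46949701 234.15768086]
 [362.2761073  233.47172897]]
[632. -14.   0.]
[704.  44.   0.]
[378. -63.   0.]
[ 291. -198.   -0.]
[ 370. -157.    0.]
```

View pics/w1.png

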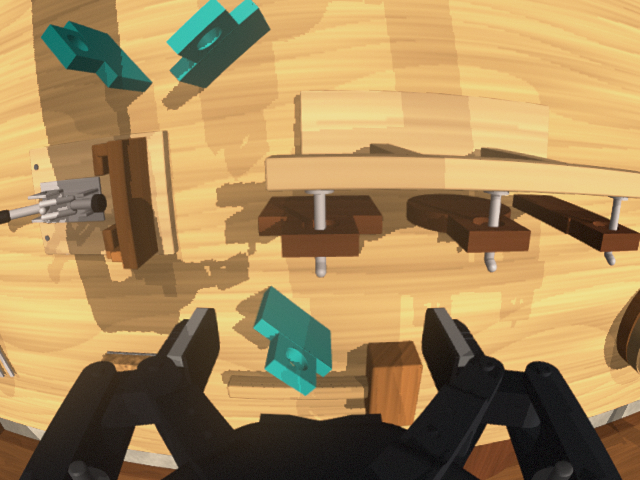

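The wrist picture shows the tab's top at (282-360, 234-256), matching the prediction within about 2 px, with the fingers straddling it. So I'll go straight down and grip.

Emit:
{"op": "jog_arm", "data": {"moves": [[[0, 0, 0.06], [0, 0, 0], 0], [[0, 0, 0.1], [0, 0, 0], 0], [[0, 0, 0.12], [0, 0, 0], 0], [[0, 0, 0.13], [0, 0, 0], 0], [[0, 0, 0.13], [0, 0, 0], 0.3], [[0, 0, 0.13], [0, 0, 0], 1], [[0, 0, 0.13], [0, 0, 0], 1], [[0, 0, 0.13], [0, 0, 0], 1], [[0, 0, 0.13], [0, 0, 0], 1], [[0, 0, 0.13], [0, 0, 0], 1]]}}

```text
time: 4.3
tool_pos: [513.8, 60.2, 172.4]
eef_rot: [0.022, 1.0, 0.0, 0.002]
contact_force: [0.2, 2.0, 4.8]
grip_width: 51.0
finger_force: 62.5
```

Emit:
{"op": "jog_arm", "data": {"moves": [[[0, 0, -0.006], [0, 0, 0], 1], [[0, 0, -0.013], [0, 0, 0], 1], [[0, 0, -0.013], [0, 0, 0], 1], [[0, 0, -0.013], [0, 0, 0], 1]]}}

```text
time: 4.8
tool_pos: [512.3, 60.0, 183.0]
eef_rot: [0.022, 1.0, -0.0, -0.0]
contact_force: [0.0, 0.7, -1.1]
grip_width: 51.2
finger_force: 62.4
```

Run:
```python
from h import *
import cv2
s=get_obs();print(s['time'],s['tool_pos'],s['contact_force'],s['grip_width'])
im=capture('scene')[190:290,310:410,::-1];w=capture('wrist')[150:300,220:420,::-1]
cv2.imwrite('pics/l1.png',np.hstack([cv2.resize(np.ascontiguousarray(im),(400,400),interpolation=2),cv2.resize(np.ascontiguousarray(w),(400,400))]))
```

```text
4.8 [512.30518406  60.01743516 183.04116821] [ 0.00314886  0.73331996 -1.05285395] 51.19490174723012
```

View pics/l1.png

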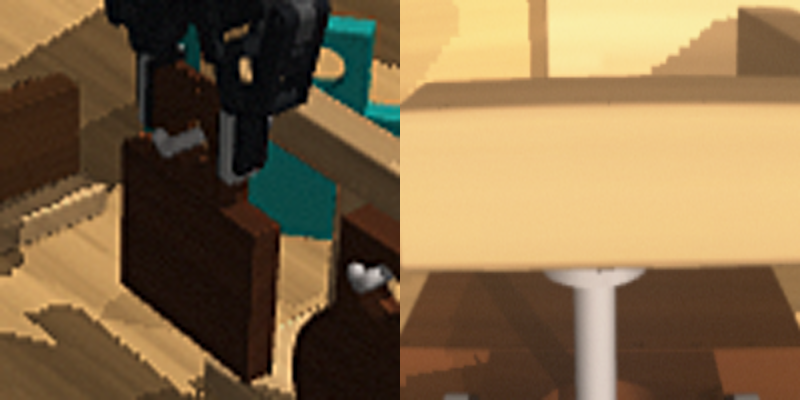

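Lifted: the hook passes low in the hole and the force is just the board's weight. Drawing off.

Emit:
{"op": "jog_arm", "data": {"moves": [[[-0.012, 0, 0], [0, 0, 0], 1], [[-0.025, 0, 0], [0, 0, 0], 1], [[-0.04, 0, 0], [0, 0, 0], 1], [[-0.055, 0, 0], [0, 0, 0], 1], [[-0.055, 0, 0], [0, 0, 0], 1]]}}

```text
time: 5.52
tool_pos: [568.6, 57.5, 183.3]
eef_rot: [0.023, 1.0, 0.0, -0.0]
contact_force: [-0.7, -0.2, -1.2]
grip_width: 51.7
finger_force: 62.4
```

Emit:
{"op": "jog_arm", "data": {"moves": [[[0, 0, -0.05], [0, 0, 0], 1], [[0, 0, -0.107], [0, 0, 0], 1], [[0.006, -0.023, -0.107], [0, 0, 0.17], 1], [[0.012, -0.046, -0.107], [0, 0, 0.34], 1], [[0.02, -0.075, -0.107], [0, 0, 0.51], 1], [[0.028, -0.105, -0.107], [0, 0, 0.68], 1], [[0.036, -0.135, -0.107], [0, 0, 0.85], 1], [[0.044, -0.165, -0.107], [0, 0, 1.02], 1], [[0.05, -0.19, -0.107], [0, 0, 1.19], 1], [[0.055, -0.21, -0.107], [0, 0, 1.36], 1], [[0.06, -0.225, -0.107], [0, 0, 1.5], 1], [[0.06, -0.2295, -0.107], [0, 0, 1.572], 1]]}}

```text
time: 7.02
tool_pos: [496.6, -169.7, 290.2]
eef_rot: [0.725, 0.689, -0.0, -0.0]
contact_force: [-0.2, -0.4, -1.5]
grip_width: 51.3
finger_force: 62.9
```

Emit:
{"op": "jog_arm", "data": {"moves": [[[0, 0, 0], [0, 0, 0], 1], [[0, 0, 0], [0, 0, 0], 1]]}}

```text
time: 7.28
tool_pos: [497.2, -168.7, 290.3]
eef_rot: [0.723, 0.691, 0.0, -0.0]
contact_force: [0.7, 0.2, -0.6]
grip_width: 50.9
finger_force: 62.9
```

Run:
```python
from h import *
import cv2
s=get_obs();print(s['time'],s['tool_pos'],s['eef_rot'],s['contact_force'],s['grip_width'],s['joint_positions'].round(2))
m=camera_model('wrist');np.save('m2.npy',m,allow_pickle=True);w=capture('wrist');cv2.imwrite('pics/w2.png',w[:,:,::-1])
sdm=capture('side');cv2.imwrite('pics/sd2.png',sdm[:,:,::-1])
L=[[12,68,78],[12,-68,78],[37,68,78],[37,-68,78]]
print(proj('wrist',place(498,-171,1.524,L),m).round(1))
L=[[a,b,h] for a in(-8,8) for b,h in((-50,-67.5),(50,-67.5))]
p=s['tool_pos'];print(proj('wrist',place(p[0],p[1],1.524,np.array(L)+[0,0,p[2]-51]),m).round(1))
```

```text
7.275 [ 497.15418202 -168.70525205  290.26642332] [ 7.22746894e-01  6.91112805e-01  4.17772692e-06 -1.33259775e-04] [ 0.68486364  0.1916979  -0.62524036] 50.92650159224728 [-0.43 -0.18  1.88  0.    1.44 -0.38]
[[247.7 200.1]
 [394.5 200.5]
 [246.6 173.3]
 [395.8 173.8]]
[[392.1 252.9]
 [248.  252.5]
 [393.6 230.8]
 [246.7 230.4]]
```

View pics/w2.png

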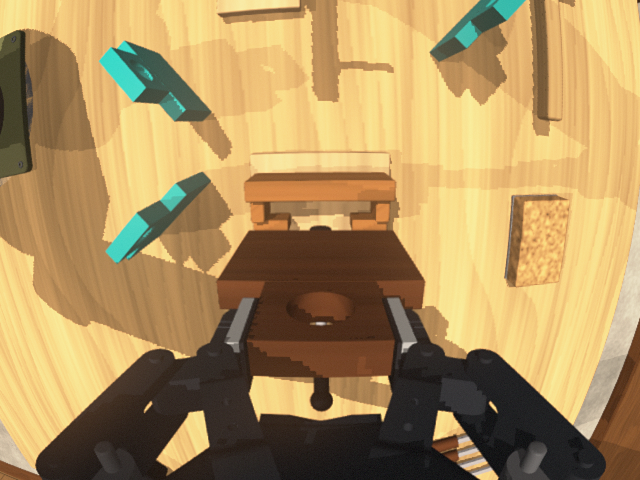

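Wrist view: the fence top's front edge is at row ~201, columns 246-394 (predicted 200, 248-394). The held board's lower front edge is at row ~231. Checking edges numerically.

Run:
```python
from h import *
import cv2
w=cv2.imread('pics/w2.png').astype(float);m=np.load('m2.npy',allow_pickle=True).item()
for c in (265,285,360,380): print(c,w[165:240,c].mean(1).round().astype(int).tolist())
for r in (186,193): print(r,w[r,238:256].mean(1).round().astype(int).tolist(),w[r,386:404].mean(1).round().astype(int).tolist())
print(237,w[234,236:256].mean(1).round().astype(int).tolist(),w[234,384:404].mean(1).round().astype(int).tolist())
print(proj('wrist',place(498,-171,1.524,[[12,50,78],[12,-50,78],[13,50,78]]),m))
```

```text
265 [214, 214, 213, 213, 213, 213, 214, 199, 106, 86, 91, 95, 91, 93, 91, 92, 120, 134, 135, 135, 135, 140, 139, 140, 141, 141, 140, 141, 141, 140, 139, 142, 142, 145, 147, 137, 105, 68, 62, 67, 62, 64, 63, 61, 65, 61, 61, 63, 62, 64, 63, 66, 65, 65, 63, 73, 85, 92, 101, 136, 147, 145, 143, 138, 120, 89, 64, 60, 56, 60, 61, 62, 59, 59, 58]
285 [211, 212, 211, 211, 207, 199, 199, 177, 101, 87, 92, 92, 93, 94, 89, 95, 126, 133, 134, 134, 137, 138, 139, 140, 142, 142, 142, 140, 140, 141, 139, 141, 144, 145, 144, 131, 110, 111, 123, 123, 123, 121, 120, 124, 121, 123, 121, 104, 87, 82, 85, 87, 83, 83, 91, 117, 131, 135, 137, 139, 139, 139, 137, 134, 121, 88, 63, 58, 57, 60, 60, 53, 58, 57, 58]
360 [190, 181, 181, 180, 181, 182, 169, 126, 90, 90, 91, 94, 90, 89, 89, 128, 139, 143, 140, 142, 137, 136, 136, 136, 137, 138, 136, 135, 125, 125, 125, 125, 124, 124, 119, 107, 115, 130, 129, 131, 128, 130, 130, 129, 130, 113, 109, 86, 78, 85, 84, 84, 84, 83, 100, 141, 145, 146, 144, 147, 145, 147, 143, 139, 125, 89, 59, 61, 59, 61, 58, 60, 59, 59, 60]
380 [209, 205, 194, 194, 192, 196, 193, 127, 9
[... 258 characters left out ...]
136, 131, 119, 90, 68, 63, 63, 62, 62, 61, 58, 60, 61]
186 [177, 178, 179, 180, 180, 168, 142, 135, 138, 135, 139, 138, 138, 138, 140, 140, 136, 138] [146, 147, 147, 147, 144, 145, 145, 145, 138, 132, 162, 182, 186, 187, 185, 182, 179, 169]
193 [176, 177, 178, 179, 182, 183, 163, 142, 141, 140, 140, 141, 139, 139, 140, 140, 141, 140] [123, 124, 123, 122, 127, 125, 125, 127, 118, 139, 184, 184, 185, 186, 185, 183, 176, 173]
237 [189, 187, 188, 186, 187, 186, 187, 191, 193, 177, 116, 68, 58, 61, 59, 59, 61, 63, 60, 62] [62, 60, 65, 62, 62, 66, 64, 65, 64, 65, 64, 103, 171, 187, 198, 202, 201, 199, 194, 192]
[[266.80196321 199.8745109 ]
 [375.43393177 200.19252923]
 [266.76833034 198.81192539]]
```

Emit:
{"op": "jog_arm", "data": {"moves": [[[-0.002, -0.0005, 0], [0, 0, 0], 1], [[-0.002, -0.0005, 0.05], [0, 0, 0], 1], [[-0.002, -0.0005, 0.08], [0, 0, 0], 1], [[-0.002, -0.0005, 0.1], [0, 0, 0], 1], [[-0.002, -0.0005, 0.115], [0, 0, 0], 1], [[-0.002, -0.0005, 0.13], [0, 0, 0], 1], [[-0.002, -0.0005, 0.13], [0, 0, 0], 1]]}}

```text
time: 8.25
tool_pos: [496.2, -170.8, 159.4]
eef_rot: [0.723, 0.691, -0.0, -0.001]
contact_force: [0.4, 0.0, -0.4]
grip_width: 51.5
finger_force: 62.9
```

Inside the slot with no contact; going down in small steps.

Emit:
{"op": "jog_arm", "data": {"moves": [[[0, 0, 0.01], [0, 0, 0], 1], [[0, 0, 0.018], [0, 0, 0], 1], [[0, 0, 0.02], [0, 0, 0], 1], [[0, 0, 0.02], [0, 0, 0], 1]]}}

```text
time: 8.75
tool_pos: [496.7, -171.0, 140.3]
eef_rot: [0.723, 0.691, -0.0, 0.0]
contact_force: [0.0, 0.6, -0.7]
grip_width: 51.0
finger_force: 62.9
```

Emit:
{"op": "jog_arm", "data": {"moves": [[[0, 0, 0.001], [0, 0, 0], 1], [[0, 0, 0.002], [0, 0, 0], 1], [[0, 0, 0.002], [0, 0, 0], 1]]}}

```text
time: 9.12
tool_pos: [497.0, -171.2, 139.6]
eef_rot: [0.723, 0.691, 0.0, 0.0]
contact_force: [-1.4, 0.8, 4.9]
grip_width: 51.3
finger_force: 63.4
```

Emit:
{"op": "jog_arm", "data": {"moves": [[[0, 0, 0], [0, 0, 0], 0.5], [[0, 0, 0], [0, 0, 0], 0], [[0, 0, 0], [0, 0, 0], 0], [[0, 0, 0], [0, 0, 0], 0], [[0, 0, 0], [0, 0, 0], 0], [[0, 0, -0.01], [0, 0, 0], 0], [[0, 0, -0.04], [0, 0, 0], 0], [[0, 0, -0.08], [0, 0, 0], 0], [[0, 0, -0.11], [0, 0, 0], 0], [[0, 0, -0.11], [0, 0, 0], 0]]}}

```text
time: 10.38
tool_pos: [498.3, -171.7, 252.6]
eef_rot: [0.723, 0.691, 0.001, 0.003]
contact_force: [-0.3, 0.5, 0.2]
grip_width: 85.3
finger_force: 0.0
```

Run:
```python
from h import *
import cv2
s=get_obs();print(s['time'],s['tool_pos'],s['contact_force'],s['grip_width'])
a=capture('side')[250:430,230:370];b=capture('scene')[150:270,230:350]
cv2.imwrite('pics/p3.png',np.hstack([cv2.resize(a,(420,540),interpolation=2)[:500],cv2.resize(b,(380,380),interpolation=2)[np.r_[0:380,[379]*120]]])[:,:,::-1])
d=outline_of('side','handle_knob')
for q in d:print(q['conf'],q['at'])
p=np.array([[489.4,-354.8,120.4]]);print(proj('side',p),proj('scene',p))
```

```text
10.375 [ 498.28743335 -171.69429536  252.55830676] [-0.33366092  0.4772031   0.15920624] 85.32411808168358
0.61 [381.3, 293.4]
[[290.52310739 386.41616208]] [[254.14567334 167.29056923]]
```

View pics/p3.png

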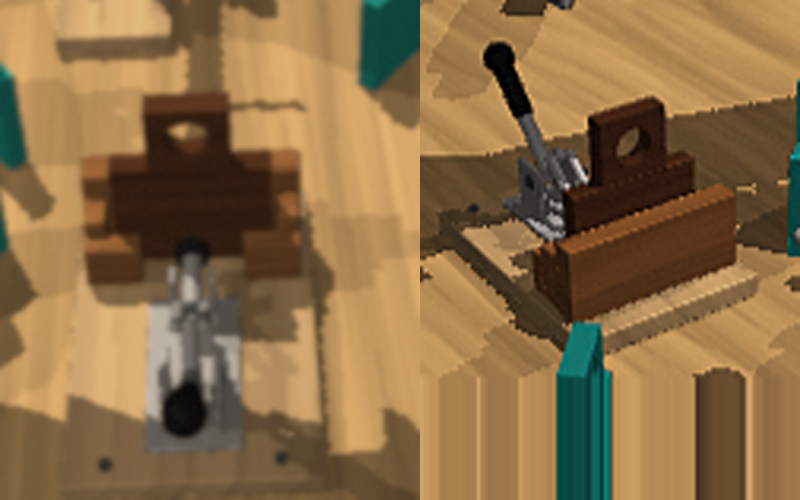

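Board seated upright in the slot, against the fence side, with the knob still in its open position (side crop (185,410)). Moving behind the knob with shut fingers.

Emit:
{"op": "jog_arm", "data": {"moves": [[[-0.055, 0, 0], [0, 0, 0], 0.5], [[-0.11, 0, 0], [0, 0, 0], 1], [[-0.165, 0, 0], [0, 0, 0], 1], [[-0.22, 0, 0], [0, 0, 0], 1], [[-0.23, 0, 0], [0, 0, 0], 1], [[-0.23, 0, 0.02], [0, 0, 0], 1], [[-0.23, 0, 0.06], [0, 0, 0], 1], [[-0.23, 0, 0.1], [0, 0, 0], 1], [[-0.23, 0, 0.115], [0, 0, 0], 1], [[-0.23, 0, 0.115], [0, 0, 0], 1], [[-0.23, 0, 0.115], [0, 0, 0], 1]]}}

```text
time: 11.9
tool_pos: [487.1, -401.0, 135.2]
eef_rot: [0.723, 0.691, 0.0, 0.001]
contact_force: [0.3, -1.2, 0.4]
grip_width: -0.1
finger_force: 0.0
```

Run:
```python
from h import *
import cv2
s=get_obs();print(s['time'],s['tool_pos'],s['eef_rot'],s['contact_force'],s['grip_width'])
a=capture('side')[330:430,240:340];b=capture('wrist')
cv2.imwrite('pics/p4.png',np.hstack([cv2.resize(a,(300,360),interpolation=2),cv2.resize(b,(480,360))])[:,:,::-1])
```

```text
11.9 [ 487.05479514 -401.01582766  135.16309977] [7.22963050e-01 6.90885164e-01 6.25161226e-05 1.45413114e-03] [ 0.33816748 -1.18726725  0.43025413] -0.1081924184341781
```

View pics/p4.png

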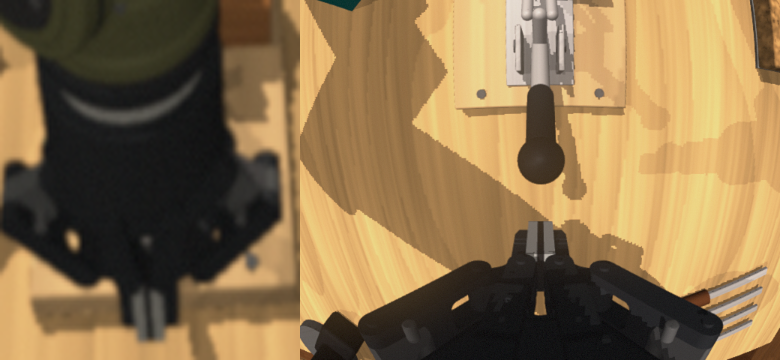

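The fingers are centred on the knob in wrist view (both at column ~540), with a gap of about 20 mm. Push along the arc.

Emit:
{"op": "jog_arm", "data": {"moves": [[[0.015, 0, 0.003], [0, 0, 0], 1], [[0.023, 0, 0.002], [0, 0, 0], 1], [[0.029, 0, -0.003], [0, 0, 0], 1], [[0.035, 0, -0.008], [0, 0, 0], 1], [[0.044, 0, -0.013], [0, 0, 0], 1], [[0.053, 0, -0.017], [0, 0, 0], 1], [[0.062, 0, -0.02], [0, 0, 0], 1], [[0.062, 0, -0.02], [0, 0, 0], 1]]}}

```text
time: 13.0
tool_pos: [488.9, -337.4, 153.0]
eef_rot: [0.723, 0.691, 0.0, -0.001]
contact_force: [-0.3, -0.2, -0.5]
grip_width: 0.2
finger_force: 0.0
```

Emit:
{"op": "jog_arm", "data": {"moves": [[[0.01, 0, -0.003], [0, 0, 0], 1], [[0.02, 0, -0.004], [0, 0, 0], 1], [[0.03, 0, -0.005], [0, 0, 0], 1], [[0.03, 0, -0.005], [0, 0, 0], 1]]}}

```text
time: 13.5
tool_pos: [490.5, -307.9, 158.4]
eef_rot: [0.723, 0.691, 0.0, -0.0]
contact_force: [-0.1, -0.6, 1.1]
grip_width: 0.2
finger_force: 0.5
```

Emit:
{"op": "jog_arm", "data": {"moves": [[[0.008, 0, 0], [0, 0, 0], 1], [[0.016, 0, 0.001], [0, 0, 0], 1], [[0.016, 0, 0.001], [0, 0, 0], 1]]}}

```text
time: 13.88
tool_pos: [490.8, -291.7, 156.6]
eef_rot: [0.723, 0.691, 0.0, -0.001]
contact_force: [0.7, -0.1, 0.6]
grip_width: 0.4
finger_force: 0.0
```

Run:
```python
from h import *
import cv2
s=get_obs();print(s['time'],s['tool_pos'],s['contact_force'])
a=capture('scene')[130:270,220:350];b=capture('wrist')
cv2.imwrite('pics/p5.png',np.hstack([cv2.resize(a,(390,420),interpolation=2),cv2.resize(b[:,80:560],(400,420))])[:,:,::-1])
```

```text
13.875 [ 490.76395309 -291.67286835  156.61153795] [ 0.6528783  -0.10861137  0.63069498]
```

View pics/p5.png

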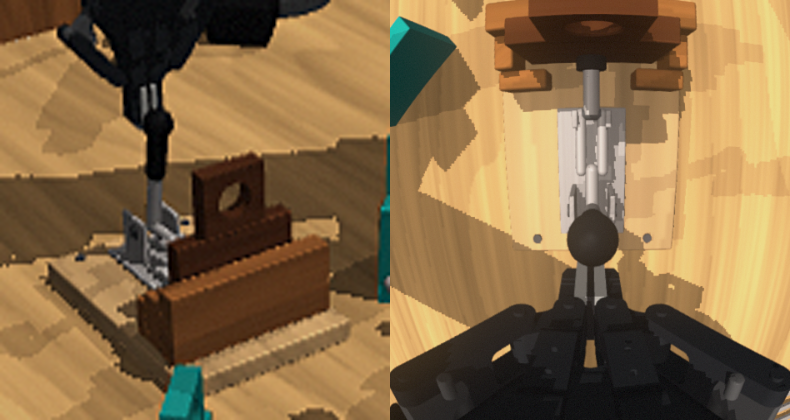

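The handle is near upright, the pad is reaching the board, and the fingers sit behind the knob (knob (592,238), fingers (592,285) in the right half). Pushing on.

Emit:
{"op": "jog_arm", "data": {"moves": [[[0.008, 0, 0], [0, 0, 0], 1], [[0.015, 0, 0.002], [0, 0, 0], 1], [[0.02, 0, 0.004], [0, 0, 0], 1], [[0.02, 0, 0.004], [0, 0, 0], 1]]}}

```text
time: 14.48
tool_pos: [491.8, -272.3, 153.0]
eef_rot: [0.723, 0.691, -0.0, -0.0]
contact_force: [0.8, 0.7, 0.4]
grip_width: 0.1
finger_force: 0.0
```

Emit:
{"op": "jog_arm", "data": {"moves": [[[0.002, 0, 0.001], [0, 0, 0], 1], [[0.004, 0, 0.001], [0, 0, 0], 1], [[0.004, 0, 0.001], [0, 0, 0], 1]]}}

```text
time: 14.85
tool_pos: [492.1, -269.9, 152.4]
eef_rot: [0.723, 0.691, -0.001, 0.001]
contact_force: [-0.3, -6.1, -1.5]
grip_width: -0.0
finger_force: 2.5
```

Emit:
{"op": "jog_arm", "data": {"moves": [[[0.002, 0, 0.001], [0, 0, 0], 1], [[0.004, 0, 0.002], [0, 0, 0], 1], [[0.004, 0, 0.002], [0, 0, 0], 1]]}}

```text
time: 15.22
tool_pos: [492.3, -269.3, 152.3]
eef_rot: [0.723, 0.691, -0.003, 0.004]
contact_force: [-4.0, -15.1, 1.2]
grip_width: 0.2
finger_force: 7.7
```

Hard stop reached. Backing off and raising clear.

Emit:
{"op": "jog_arm", "data": {"moves": [[[-0.015, 0, 0], [0, 0, 0], 1], [[-0.04, 0, 0], [0, 0, 0], 1], [[-0.08, 0, -0.03], [0, 0, 0], 1], [[-0.12, 0, -0.08], [0, 0, 0], 1], [[-0.14, 0, -0.13], [0, 0, 0], 1], [[-0.14, 0, -0.13], [0, 0, 0], 1], [[-0.14, 0, -0.13], [0, 0, 0], 1]]}}

```text
time: 16.1
tool_pos: [485.5, -405.1, 279.4]
eef_rot: [0.723, 0.69, 0.0, -0.001]
contact_force: [0.9, 0.5, -0.5]
grip_width: -0.1
finger_force: 0.0
```

Run:
```python
from h import *
import cv2
s=get_obs();print(s['time'],s['tool_pos'],s['contact_force'])
a=capture('scene')[130:390,220:520];b=capture('wrist')
cv2.imwrite('pics/p6.png',np.hstack([cv2.resize(a,(450,390),interpolation=2),cv2.resize(b[:240,150:490],(340,390))])[:,:,::-1])
for t in (1.0,1.1,1.2):
    k=place(497.3,-171.6,1.52,[[-115+100*np.sin(t-.8),0,48+100*np.cos(t-.8)]]);print(t,proj('scene',k),proj('wrist',k))
for q in outline_of('scene','handle_knob')+outline_of('wrist','handle_knob'):print(q['conf'],q['at'])
```

```text
16.1 [ 485.52357025 -405.05584795  279.39243083] [ 0.89493198  0.47429061 -0.48944515]
1.0 [[272.12283853 170.70692934]] [[322.21414744  39.52925114]]
1.1 [[274.29620765 173.22020281]] [[322.2833008   27.08511483]]
1.2 [[276.44503825 176.08638572]] [[322.34236817  15.86513437]]
0.77 [186.6, 273.4]
0.9 [35.5, 322.8]
```

View pics/p6.png

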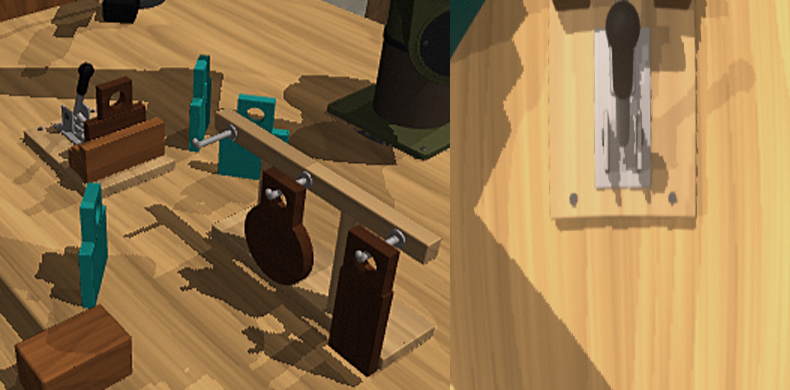

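Handle knob is at scene (277,175), which matches the 1.2 rad prediction (276,176). The board stands upright against the fence and the others hang undisturbed.

```bash
python3 -c "
from plant import *
print(job_done())"
```

```text
the job is handed in; nothing more can be done
None
```

The square-cornered walnut board is off its hook, standing upright in the jig slot, and clamped against the fence with the handle fully home at about 1.2 rad. The job was handed in at about 16 s; the other boards, mallet and sanding block were not touched, and no verdict came back.

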